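# Free a beaker from the tall nested stack and stand it on the scale

### The arm

A 7-joint arm with a two-finger parallel gripper is mounted at the origin on the work surface. World frame = base frame: x ahead of the robot, y to its left, z up, the work surface at z = 0. Lengths are in m, angles in rad, forces in N, time in s.
With the tool pointing down it reaches from about 0.4 to 0.9 m from the base axis. Payload 5.6 kg.
Tool frame: the origin (TCP) lies on the centre line of the jaws, within the pads' length; the fingertips stand 22 mm ahead of it and the grasp point (between the pads) lies 3 mm ahead of it (manip.tcp_to_tips is the distance from the TCP to the fingertips, in m); z points along the fingers, y is the line along which they close (so a half turn about z gives the same grasp; the last joint's range is limited). The gripper opens to 92 mm and grips with 3 to 60 N. Pads are 20 mm wide; open, the fingers measure 128 mm over their backs; the gripper's body (75 mm by 189 mm) begins 69 mm behind the grasp point.
Start: joints at [1.267, 0.468, -0.012, 1.603, 0.006, 1.071, -0.056], TCP at [0.168, -0.628, 0.237] pointing down, gripper open.
Joint ranges: [-2.53, 2.53], [-0.31, 2.02], [-1.57, 1.55], [0.28, 2.44], [-1.29, 4.43], [0.15, 1.84], [-2.92, 2.92]. Speed limits (rad/s): [2.57, 2.57, 3.14, 3.14, 3.14, 3.14, 3.14].

### API

Orientations are given as a unit quaternion [w, x, y, z].
In Python, from station import monitor, cams, manip gives the robot as it stands. The module is installed in compiled form; this text tells all that it offers.
- The arm moves only by the shell command python3 -m handwheel 'ROWS' [OPENING]. ROWS is a JSON object of lists of equal length, an entry for each row: "xyz": the shift along the tool's x, y, z in m, a list of three; "turn": the turn about the tool's z in rad. A call has 1 to 12 rows; each row is the pose to reach, as a shift and turn from the pose commanded when the call began, along the tool's axes at that moment; what a row does not reach only later rows make up. A row lasts 1/12 s, in which the tool goes at most 41.7 mm and 7.16 degrees, less where a joint would pass 70% of its speed; a pose out of reach is approached as far as the arm can. A call with a gripper value outside its range is refused whole. OPENING is the closure, from -1 (fully open) to 1 (shut), set as the call begins (- or left out, the last holds). The fingers move at their own pace and stop on an object; the grip force is fixed at half the most. Time passes only in rows, so rows that repeat a pose let the fingers close. It gives the time, the measured TCP pose, the force, the opening and the grip force at its end, in the units of the state.
- monitor.read_state(): the state, without advancing time (a new reading comes with each control period).
- cams.read_camera(name): name is "side" or "top"; returns a dict with "frame" (420x560x3 uint8, blue, green, red), "fx", "fy", "cx", "cy" (pixels), "dist" ([k1, k2, p1, p2, k3] as OpenCV has them; the pictures are not rectified), "origin" and "orientation" of the camera in the world. Camera axes: x right, y down, z forward; pixel columns grow to the right and rows downward; lengths in m; the calibration is good to about 2 mm. A picture is of the moment at which its call begins. There is no depth.
- manip.finish_job(): hands the job in; it is judged then, once.
The state is a dict: "t": time; "joint_positions": joint angles; "dq": joint speeds; "joint_efforts": joint torques, N m; "ee_pos": TCP position; "eef_rot": TCP orientation; "ft_force": force on the tool from outside, world axes, zero at the start; "moment": the same for the moment, N m; "gripper_width": finger opening in m; "grip_force": force on a finger pad.
Only numpy, scipy, OpenCV 4.12 (cv2) and the standard library are available. Lean on these libraries where they do the work, as an engineer would, in place of code of your own. Each camera call takes 0.05 s, during which the arm holds its last target. There are 200 camera calls.

### The job

Two stacks of nested white beakers stand on the bottling bench. Grip the topmost beaker of the taller stack firmly (it sits tight), pull it straight up until it is clear of the stack, then set it down gently (do not drop it), upright and near the middle of the scale's round steel pan, and let go. Keep the beaker upright all the way and do not disturb the shorter stack.

Things in the scene. Friction and masses are not known exactly. Their poses are not given: they have to be found in the camera images.
- tall_top: Loose top beaker of the taller stack: white plastic, open upward, 80 mm tall, 90 g. Upper 45 mm: straight round band, 58 mm outer diameter, 5 mm wall. Below its shoulder a tapered foot (48 to 43 mm diameter, 35 mm long) sits in the beaker beneath, the shoulder on that one's rim; only the band shows. Origin: centre of its underside, z up; shoulder at 35 mm, rim at 80 mm. Free once lifted 35 mm.
- tall_stack: The rest of that stack: 3 beakers fixed in a steel stand (100 mm diameter) on the bench. Origin: centre of the stand's underside, z up. Its top rim is at 182 mm (stack 227 mm with tall_top). It is 58 mm wide too: tips over 45 mm below tall_top's rim grip both. Sprung tabs in its mouth hold tall_top's foot: a pull of 6 to 12 N, fading over 27 mm; a 35 N grip holds.
- short_top: The loose topmost beaker of the shorter stack, the same beaker as tall_top, with one beaker under it in an equal stand; this stack is 137 mm high. Origin: centre of its underside. To be left alone.
- pan (a point): Centre of the top face of the scale's flat round steel pan, 124 mm diameter, 52 mm above the bench, level and fixed; z up. The scale, wherever it stands, is a low grey box 200 x 150 mm with a display on the side nearer the robot.
Things that resemble listed ones, but are neither listed nor needed, are in the scene too. Leave any green or orange look-alike of the tall_top alone. What is shaped like the part that bears pan but purple is not meant.

How it is judged:
By the outcome, as a careful person would: the job done as asked, in the order asked, and still so for the second after the job is handed in, with the robot touching nothing.
It also fails if it takes over 38 s, if anything falls off the work surface, if the arm or the gripper's body presses on something with over 40 N, if the wrist force passes 120 N, or if a joint passes its speed limit or range.

## Working session

There is one attempt and no reset: what is moved stays moved. The work goes in short steps, Python scripts to look and compute and a shell command to move; the robot and the scene stay as the last step left them, time stands still between calls to the robot, and variables do not carry over. Pictures are saved under pics/ and viewed, at most 10 in all, crops included, and the job is handed in when it is done.

```bash
mkdir -p pics
python3 - <<'E'
from station import monitor,cams,manip
import cv2,json
s=monitor.read_state();print(s)
for n in("side","top"):
    c=cams.read_camera(n);cv2.imwrite(f"pics/{n}0.png",c["frame"]);print(n,{k:v for k,v in c.items() if k!="frame"})
E
```

```text
{'t': 0.0, 'joint_positions': array([ 1.26699702,  0.46834791, -0.01159705,  1.60360134,  0.00602966,
        1.07138995, -0.0562734 ]), 'dq': array([ 4.82013066e-04,  9.32654653e-04,  5.79256870e-04,  2.40697970e-04,
       -9.83637935e-05, -1.21249669e-03, -9.78571971e-04]), 'joint_efforts': array([ 2.35810548e-04, -5.20567489e+01, -1.22108840e-02, -2.43754828e+01,
       -5.66141156e-02,  1.72541355e-02,  1.76876397e-04]), 'ee_pos': array([ 0.16739167, -0.62752745,  0.23566853]), 'eef_rot': array([-8.36163608e-04,  9.91511489e-01,  1.30016283e-01, -1.85045907e-04]), 'ft_force': array([0.44855561, 0.43800082, 0.19937157]), 'moment': array([0.00090423, 0.06466652, 0.00664704]), 'grip_force': 0.0, 'gripper_width': 0.09164518711953419}
side {'fx': 391.0941091671584, 'fy': 391.0941091671584, 'cx': 273.3531014815285, 'cy': 208.94504624977554, 'dist': array([-0.08539183,  0.        ,  0.        ,  0.        ,  0.        ]), 'origin': array([ 0.31195458, -0.67743455,  0.82193193]), 'orientation': array([-0.3754125 ,  0.92408454, -0.06503143,  0.03006866])}
top {'fx': 380.334947138642, 'fy': 380.334947138642, 'cx': 285.39834257427395, 'cy': 205.3490492637384, 'dist': array([-0.04726363,  0.        ,  0.        ,  0.        ,  0.        ]), 'origin': array([0.3407771 , 0.02393928, 1.06744041]), 'orientation': array([-0.03315425,  0.71636341, -0.6962715 ,  0.03050023])}
```

View pics/side0.png

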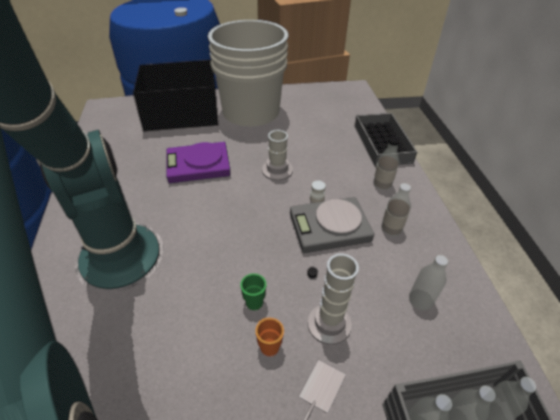

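View pics/top0.png

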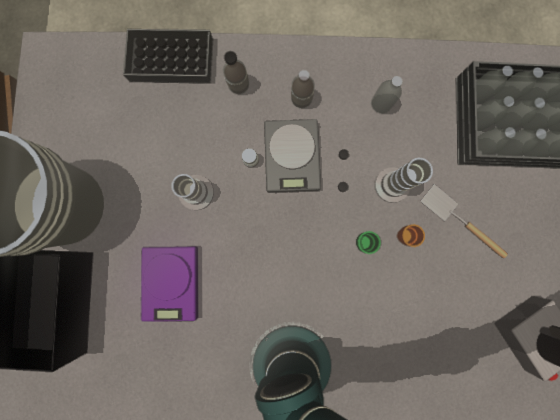

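The side view shows the tall stack's rim at about (341,266), the pan at (339,216) and the short stack at (278,140). In the top view they are at about (418,172), (292,146) and (187,188).

```bash
cat > h.py <<'E'
import numpy as np,cv2
from scipy.spatial.transform import Rotation as R
from station import monitor,cams,manip
def ray(c,px):
    K=np.array([[c["fx"],0,c["cx"]],[0,c["fy"],c["cy"]],[0,0,1]])
    u=cv2.undistortPoints(np.array(px,float).reshape(-1,1,2),K,c["dist"]).reshape(-1,2)
    q=c["orientation"]
    return np.c_[u,np.ones(len(u))]@R.from_quat(np.r_[q[1:],q[0]]).as_matrix().T
def onplane(c,px,z):
    d=ray(c,px);o=c["origin"];return o+d*((z-o[2])/d[:,2])[:,None]
def fitcircle(p):
    s=np.linalg.lstsq(np.c_[2*p[:,:2],np.ones(len(p))],(p[:,:2]**2).sum(1),rcond=None)[0]
    return s[:2],np.sqrt(s[2]+s[0]**2+s[1]**2)
E
python3 - <<'E'
from h import *
t=[]
for n,bs in(("side",[(315,245,60,60),(305,185,70,60)]),("top",[(390,145,60,60),(257,110,70,75)])):
    c=cams.read_camera(n)
    for x,y,w,h in bs:
        t.append(cv2.resize(c["frame"][y:y+h,x:x+w],(390,290),interpolation=cv2.INTER_CUBIC))
cv2.imwrite("pics/z.png",np.vstack([np.hstack(t[:2]),np.hstack(t[2:])]))
E
```

```text
(no output)
```

View pics/z.png

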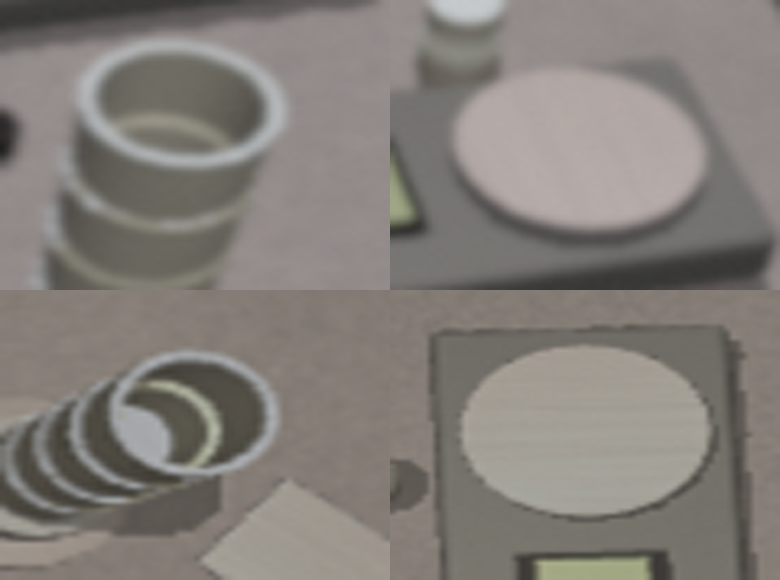

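The crops show the rim and pan ellipses clearly. The centres are: rim in side (342.5,265.8), rim in top (419.4,169.9), pan in side (338.5,215.4), pan in top (291.8,146.1). I'll cast these, and mask-fit them as a check.

Run:
```python
from h import *
for n,a,b,s in(("side",(342.5,265.8),(338.5,215.4),(278,135)),("top",(419.4,169.9),(291.8,146.1),(183,186))):
    c=cams.read_camera(n);f=c["frame"];g=f.min(2)
    print(n,"eye",onplane(c,[a],.227).round(4),onplane(c,[b],.052).round(4),"short",onplane(c,[s],.137).round(3))
    for (x,y),r,z,th in((a,24,.227,150),(b,32,.052,145)):
        x0,y0=int(x-r),int(y-r);m=(g[y0:y0+2*r,x0:x0+2*r]>th).astype('u1')
        for k in cv2.findContours(m,0,1)[0]:
            if len(k)>25:
                h=cv2.convexHull(k);p,rr=fitcircle(onplane(c,h.reshape(-1,2)+[x0,y0],z));print(z,p.round(4),rr.round(4))
    for q in (((387,185),) if n=="side" else ((303,76),(390,85))): print("bottle",onplane(c,[q],.12).round(3))
    if n=="top": print("jar",onplane(c,[(249,155)],.04).round(3))
```

```text
side eye [[ 0.5056 -0.269   0.227 ]] [[0.5959 0.0158 0.052 ]] short [[0.47  0.288 0.137]]
0.227 [ 0.506  -0.2677] 0.0304
0.052 [0.5966 0.0199] 0.06
0.052 [0.5692 0.1466] 0.0217
bottle [[0.73  0.046 0.12 ]]
top eye [[ 0.5052 -0.2709  0.227 ]] [[0.5948 0.0163 0.052 ]] short [[0.466 0.284 0.137]]
0.227 [ 0.5049 -0.2713] 0.0286
0.052 [0.5955 0.0173] 0.0591
bottle [[ 0.764 -0.007  0.12 ]]
bottle [[ 0.747 -0.234  0.12 ]]
jar [[0.57  0.133 0.04 ]]
```

```bash
python3 -m handwheel '{"xyz":[[0.005,-0.003,-0.01],[0.02,-0.012,-0.03],[0.045,-0.028,-0.05],[0.075,-0.046,-0.065],[0.105,-0.065,-0.073],[0.135,-0.084,-0.073],[0.165,-0.102,-0.073],[0.195,-0.121,-0.073],[0.225,-0.139,-0.073],[0.25,-0.155,-0.073],[0.265,-0.164,-0.073],[0.27,-0.167,-0.073]],"turn":[0,0,0,0,0,0,0,0,0,0,0,0]}' -1
```

```text
t: 1.3
ee_pos: [0.3884, -0.3937, 0.3106]
eef_rot: [0.0, 0.991, 0.133, 0.001]
ft_force: [0.9, -0.6, -0.7]
gripper_width: 0.0918
grip_force: 0.0
```

```bash
python3 -m handwheel '{"xyz":[[0.006,-0.004,0],[0.02,-0.012,0],[0.04,-0.025,0],[0.063,-0.039,0],[0.086,-0.053,0],[0.108,-0.067,0],[0.126,-0.078,0],[0.138,-0.085,0],[0.145,-0.09,0],[0.147,-0.091,0],[0.147,-0.091,0],[0.147,-0.091,0]],"turn":[0,0,0,0,0,0,0,0,0,0,0,0]}' -1
python3 - <<'E'
from h import *
s=monitor.read_state();print(s["ee_pos"],s["eef_rot"],manip.tcp_to_tips)
t=[cv2.resize(cams.read_camera(n)["frame"][y:y+120,x:x+160],(400,300),interpolation=cv2.INTER_CUBIC) for n,x,y in(("side",260,180),("top",340,100))]
cv2.imwrite("pics/z2.png",np.hstack(t))
E
```

```text
t: 2.3
ee_pos: [0.503, -0.2727, 0.3095]
eef_rot: [0.0, 0.992, 0.129, -0.0]
ft_force: [-0.6, -0.2, 0.3]
gripper_width: 0.0919
grip_force: 0.0
[ 0.50304574 -0.27274816  0.3095443 ] [ 3.06273961e-04  9.91657002e-01  1.28903705e-01 -3.61546652e-04] 0.022
```

View pics/z2.png

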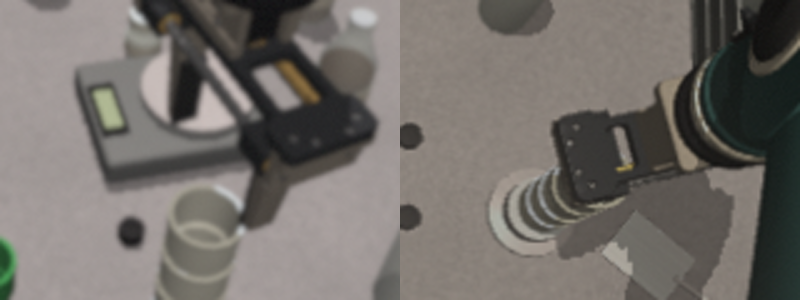

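Both fingers straddle the rim. In the side image the tips are at about (334,226) and (363,268), with the rim just below. Next I cast the tip midpoint as a check.

Run:
```python
from h import *
c=cams.read_camera("side")
p=onplane(c,[(334,226),(363.2,268.5)],.2875);print(p,p.mean(0))
```

```text
[[ 0.49394203 -0.22115634  0.2875    ]
 [ 0.51898178 -0.32094676  0.2875    ]] [ 0.50646191 -0.27105155  0.2875    ]
```

```bash
python3 -m handwheel '{"xyz":[[0.002,-0.001,0.003],[0.003,-0.002,0.01],[0.003,-0.002,0.02],[0.003,-0.002,0.032],[0.003,-0.002,0.044],[0.003,-0.002,0.056],[0.003,-0.002,0.068],[0.003,-0.002,0.08],[0.003,-0.002,0.09],[0.003,-0.002,0.096],[0.003,-0.002,0.098],[0.003,-0.002,0.098]],"turn":[0,0,0,0,0,0,0,0,0,0,0,0]}' -1 && python3 -m handwheel '{"xyz":[[0,0,0],[0,0,0],[0,0,0],[0,0,0],[0,0,0],[0,0,0],[0,0,0],[0,0,0],[0,0,0],[0,0,0],[0,0,0],[0,0,0]],"turn":[0,0,0,0,0,0,0,0,0,0,0,0]}' 1
```

```text
t: 3.45
ee_pos: [0.5062, -0.2685, 0.211]
eef_rot: [-0.0, 0.992, 0.13, -0.0]
ft_force: [-0.3, -0.5, 0.6]
gripper_width: 0.0922
grip_force: 0.0
t: 4.45
ee_pos: [0.5067, -0.2696, 0.2121]
eef_rot: [0.001, 0.992, 0.13, 0.001]
ft_force: [0.4, -5.4, 3.2]
gripper_width: 0.0566
grip_force: 30.5
```

```bash
python3 -m handwheel '{"xyz":[[0,0.001,0],[0,0.001,-0.001],[0,0.001,-0.003],[0,0.001,-0.005],[0,0.001,-0.008],[0,0.001,-0.011],[0,0.001,-0.014],[0,0.001,-0.017],[0,0.001,-0.02],[0,0.001,-0.023],[0,0.001,-0.026],[0,0.001,-0.028]],"turn":[0,0,0,0,0,0,0,0,0,0,0,0]}' 1
python3 - <<'E'
from h import *
t=[cv2.resize(cams.read_camera(n)["frame"][y:y+120,x:x+160],(400,300),interpolation=cv2.INTER_CUBIC) for n,x,y in(("side",260,180),("top",340,100))]
cv2.imwrite("pics/z3.png",np.hstack(t))
E
```

```text
t: 5.45
ee_pos: [0.506, -0.2687, 0.2388]
eef_rot: [-0.001, 0.992, 0.13, -0.001]
ft_force: [1.0, -0.7, -0.6]
gripper_width: 0.0569
grip_force: 30.5
```

View pics/z3.png

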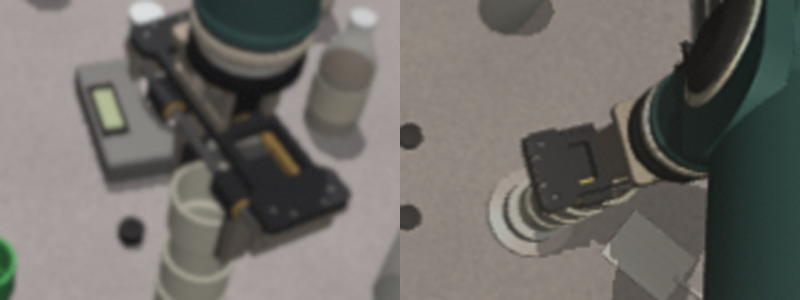

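The beaker is coming up: its rim is now about 8 px higher (near (338,246)) and a tapered foot shows above the next rim. I'll keep lifting.

```bash
python3 -m handwheel '{"xyz":[[0,0,-0.002],[0,0,-0.005],[0,0,-0.009],[0,0,-0.014],[0,0,-0.02],[0,0,-0.026],[0,0,-0.033],[0,0,-0.04],[0,0,-0.047],[0,0,-0.052],[0,0,-0.055],[0,0,-0.055]],"turn":[0,0,0,0,0,0,0,0,0,0,0,0]}' 1
python3 - <<'E'
from h import *
s=monitor.read_state();print(s["ee_pos"],s["eef_rot"],s["ft_force"],s["moment"])
t=[cv2.resize(cams.read_camera(n)["frame"][y:y+120,x:x+160],(800,600),interpolation=cv2.INTER_CUBIC) for n,x,y in(("side",260,180),)]
cv2.imwrite("pics/z4.png",np.hstack(t))
E
```

```text
t: 6.55
ee_pos: [0.5069, -0.2697, 0.2955]
eef_rot: [0.0, 0.992, 0.13, 0.001]
ft_force: [0.4, -0.1, -2.9]
gripper_width: 0.0569
grip_force: 30.5
[ 0.50693561 -0.26966139  0.29546339] [4.08926818e-04 9.91515691e-01 1.29985348e-01 5.26368433e-04] [ 0.37259769 -0.13296201 -2.89006826] [ 0.01567049  0.00711979 -0.02460929]
```

View pics/z4.png

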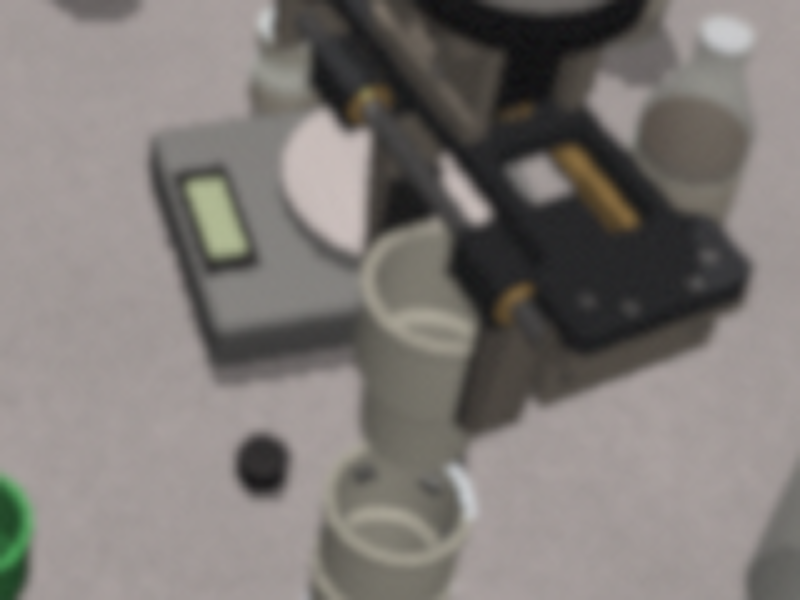

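The beaker is clear of the stack and upright: foot bottom at about (342,272) px, stack rim below it at (339,280). Now over to the pan.

```bash
python3 -m handwheel '{"xyz":[[0.002,-0.003,0],[0.006,-0.009,0],[0.013,-0.02,0],[0.022,-0.035,0],[0.033,-0.053,0],[0.045,-0.072,0],[0.057,-0.091,0],[0.069,-0.11,0],[0.081,-0.129,0],[0.092,-0.147,0],[0.102,-0.163,0],[0.11,-0.175,0]],"turn":[0,0,0,0,0,0,0,0,0,0,0,0]}' 1 && python3 -m handwheel '{"xyz":[[0.007,-0.011,0],[0.015,-0.024,0],[0.024,-0.038,0],[0.033,-0.053,0],[0.04,-0.064,0],[0.045,-0.072,0],[0.048,-0.077,0],[0.049,-0.078,0],[0.049,-0.078,0],[0.049,-0.078,0]],"turn":[0,0,0,0,0,0,0,0,0,0]}' 1
python3 - <<'E'
from h import *
for i in range(3):
    s=monitor.read_state();c=cams.read_camera("side");print(s["ee_pos"],s["eef_rot"],s["ft_force"])
cv2.imwrite("pics/z5.png",cv2.resize(c["frame"][120:270,260:460],(800,600),interpolation=cv2.INTER_CUBIC))
E
```

```text
t: 7.6
ee_pos: [0.568, -0.0683, 0.2944]
eef_rot: [-0.001, 0.991, 0.132, -0.0]
ft_force: [0.7, 0.1, -0.4]
gripper_width: 0.057
grip_force: 30.5
t: 8.43
ee_pos: [0.5949, 0.0149, 0.2945]
eef_rot: [0.0, 0.992, 0.129, -0.0]
ft_force: [0.6, -0.1, -0.6]
gripper_width: 0.0565
grip_force: 30.5
[0.59492589 0.01490378 0.29445225] [ 3.01262113e-04  9.91596740e-01  1.29366827e-01 -1.95580632e-04] [ 0.64815613 -0.11765564 -0.58457855]
[0.59492519 0.01478004 0.29448811] [ 2.90517269e-04  9.91614336e-01  1.29231958e-01 -1.62102419e-04] [-0.17017505  0.21471849 -0.27874711]
[0.59495623 0.01480407 0.29456309] [ 2.81909957e-04  9.91617062e-01  1.29211136e-01 -6.74964293e-05] [ 0.27929854 -0.73778115 -1.53956658]
```

View pics/z5.png

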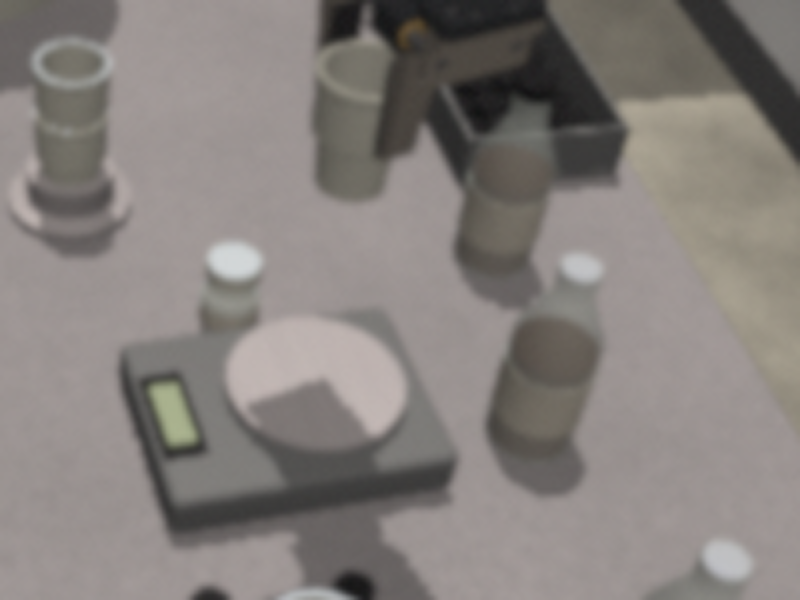

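The beaker hangs upright above the pan, with its foot's lower edge at about (347.5,169.7). The pan, the jar and the bottles are undisturbed. Now the foot height from that edge.

Run:
```python
from h import *
c=cams.read_camera("side");d=ray(c,[(347.2,169.3)])[0];o=c["origin"]
print(o+d*((-.0067-o[1])/d[1]))
```

```text
[ 0.58748219 -0.0067      0.23427005]
```

```bash
python3 -m handwheel '{"xyz":[[0,-0.001,0.003],[0,-0.001,0.011],[0,-0.001,0.025],[0,-0.001,0.045],[0,-0.001,0.068],[0,-0.001,0.091],[0,-0.001,0.114],[0,-0.001,0.135],[0,-0.001,0.151],[0,-0.001,0.161],[0,-0.001,0.166],[0,-0.001,0.168]],"turn":[0,0,0,0,0,0,0,0,0,0,0,0]}' 1 && python3 -m handwheel '{"xyz":[[0,0,0],[0,0,0.001],[0,0,0.002],[0,0,0.003],[0,0,0.004],[0,0,0.005],[0,0,0.006],[0,0,0.007],[0,0,0.0075],[0,0,0.0075],[0,0,0.0075]],"turn":[0,0,0,0,0,0,0,0,0,0,0]}' 1
```

```text
t: 9.63
ee_pos: [0.5944, 0.0169, 0.1257]
eef_rot: [-0.0, 0.992, 0.13, -0.001]
ft_force: [0.3, -0.3, -0.4]
gripper_width: 0.0561
grip_force: 30.5
t: 10.55
ee_pos: [0.5947, 0.0169, 0.119]
eef_rot: [0.0, 0.992, 0.13, -0.0]
ft_force: [-0.4, 0.2, -0.5]
gripper_width: 0.0566
grip_force: 30.5
```

Not in contact yet, so I'll creep down in small steps.

```bash
python3 -m handwheel '{"xyz":[[0,0,0.0005],[0,0,0.001],[0,0,0.0015],[0,0,0.002],[0,0,0.002],[0,0,0.002]],"turn":[0,0,0,0,0,0]}' 1
python3 -m handwheel '{"xyz":[[0,0,0.0005],[0,0,0.001],[0,0,0.001],[0,0,0.001]],"turn":[0,0,0,0]}' 1
```

```text
t: 11.05
ee_pos: [0.5947, 0.0169, 0.117]
eef_rot: [0.0, 0.992, 0.13, -0.0]
ft_force: [-0.1, -0.4, -0.7]
gripper_width: 0.0568
grip_force: 30.5
t: 11.38
ee_pos: [0.5949, 0.0169, 0.117]
eef_rot: [0.0, 0.992, 0.13, 0.0]
ft_force: [-1.4, -0.3, 5.7]
gripper_width: 0.057
grip_force: 30.5
```

Contact (about 6 N). Now release and check before backing off.

```bash
python3 -m handwheel '{"xyz":[[0,0,0],[0,0,0],[0,0,0],[0,0,0],[0,0,0],[0,0,0],[0,0,0],[0,0,0],[0,0,0],[0,0,0]],"turn":[0,0,0,0,0,0,0,0,0,0]}' -1 && python3 -m handwheel '{"xyz":[[0,0,-0.002],[0,0,-0.007],[0,0,-0.015],[0,0,-0.026],[0,0,-0.04],[0,0,-0.056],[0,0,-0.074],[0,0,-0.094],[0,0,-0.115],[0,0,-0.133],[0,0,-0.145],[0,0,-0.15]],"turn":[0,0,0,0,0,0,0,0,0,0,0,0]}' -1
python3 - <<'E'
from h import *
t=[cv2.resize(cams.read_camera(n)["frame"],(400,300)) for n in("side","top")]
c=cams.read_camera("side")["frame"]
cv2.imwrite("pics/z6.png",np.vstack([np.hstack(t),cv2.resize(c[165:270,260:540],(800,300))]))
E
```

```text
t: 12.22
ee_pos: [0.5947, 0.0169, 0.116]
eef_rot: [0.0, 0.992, 0.13, -0.0]
ft_force: [-0.7, 0.0, 0.2]
gripper_width: 0.0921
grip_force: 0.0
t: 13.22
ee_pos: [0.5957, 0.017, 0.2691]
eef_rot: [0.0, 0.992, 0.13, 0.002]
ft_force: [-0.1, -0.1, -0.2]
gripper_width: 0.0919
grip_force: 0.0
```

View pics/z6.png

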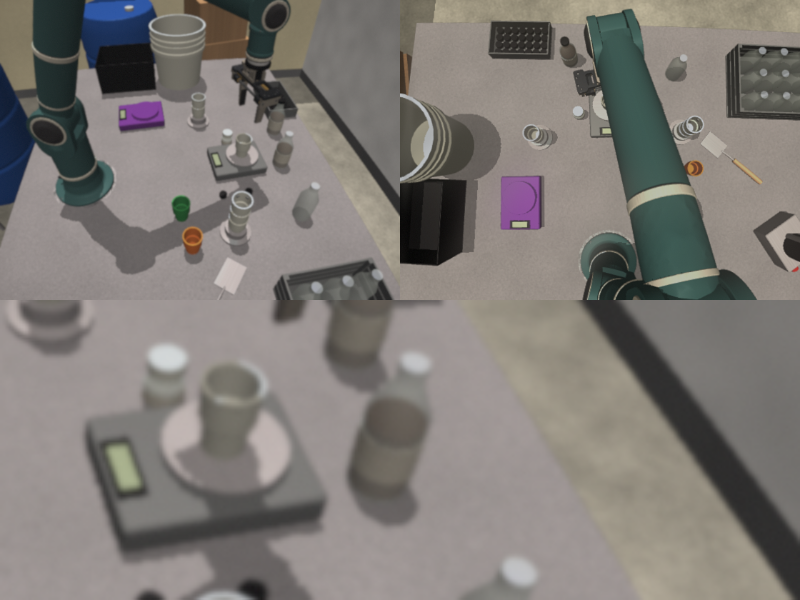

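The beaker stands upright near the middle of the pan (at about (228,445) in the lower crop, pan centre at (228,445)). Everything else is undisturbed and the gripper is clear.

```bash
python3 -c "
from station import manip;print(manip.finish_job())"
```

```text
the job is handed in; nothing more can be done
None
```

The top beaker of the taller stack now stands upright and released near the middle of the scale's pan, with the shorter stack untouched; the job was handed in at about 13 s of robot time, and no verdict was returned.

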